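Close up a row of sockets on the workshop socket rail

TASK

The five chrome sockets have slid back along their rail: put your fingertip behind the last one and push the whole row along the rail as one train, without flicking it, until the first socket is right up against the rack's upright end plate and all five touch, so that the open end of the rail is free for the spare socket. Only push: do not pinch or lift any socket. Leave the black sockets and everything else on the bench where they are.

Things in the scene. Friction and masses are not known exactly. Their poses are not given: they have to be found in the camera images.
- rack: socket rack, screwed to the bench: red steel tray 130 mm wide (its x), 305 mm long (its y), with two slotted aluminium rails along its y at x = +30 and -30 mm, 28 mm wide, tops 15 mm above the bench, open at y = -155 mm. An upright end plate stands at the +y end only, inner face at y = +140 mm. Origin on the bench, midway between the rails
- rack_stop (a point): middle of the inner face of the red upright end plate (the end stop; 130 mm wide, 50 mm tall), 37 mm above the bench. Sockets on the rails sit on clips whose feet are captive in the rail's slot: they slide along the rail (about 1 mm side play, light friction) but do not come up off it
- chrome1_mid (a point): centre (half-way up) of the chrome socket nearest the end plate: upright bright steel cylinder 22 mm in diameter, 38 mm tall, from 18 to 56 mm above the bench; the five chrome sockets stand touching one another in one row on one of the two rails (which one varies); about 50 g
- chrome2_mid (a point): centre (half-way up) of the chrome socket second from the end plate: upright bright steel cylinder 22 mm in diameter, 38 mm tall, from 18 to 56 mm above the bench; the five chrome sockets stand touching one another in one row on one of the two rails (which one varies); about 60 g
- chrome3_mid (a point): centre (half-way up) of the chrome socket third (the middle one): upright bright steel cylinder 24 mm in diameter, 38 mm tall, from 18 to 56 mm above the bench; the five chrome sockets stand touching one another in one row on one of the two rails (which one varies); about 70 g
- chrome4_mid (a point): centre (half-way up) of the chrome socket fourth: upright bright steel cylinder 26 mm in diameter, 38 mm tall, from 18 to 56 mm above the bench; the five chrome sockets stand touching one another in one row on one of the two rails (which one varies); about 80 g
- chrome5_mid (a point): centre (half-way up) of the chrome socket last of the row, nearest the open end of the rail: upright bright steel cylinder 28 mm in diameter, 38 mm tall, from 18 to 56 mm above the bench; the five chrome sockets stand touching one another in one row on one of the two rails (which one varies); about 90 g
- black1_mid (a point): centre (half-way up) of a black socket on the other rail of the rack: upright black cylinder 28 mm in diameter, 38 mm tall, from 18 to 56 mm above the bench; to be left where it is
- black2_mid (a point): centre (half-way up) of a black socket on the other rail of the rack: upright black cylinder 30 mm in diameter, 38 mm tall, from 18 to 56 mm above the bench; to be left where it is
- black3_mid (a point): centre (half-way up) of a black socket on the other rail of the rack: upright black cylinder 30 mm in diameter, 38 mm tall, from 18 to 56 mm above the bench; to be left where it is
- ratchet: bystander: ratchet handle 200 mm long lying along its x, up to 32 mm high; origin under its middle
- spare: bystander: a loose chrome socket, 26 mm in diameter, 38 mm tall, standing on the bench beside the rack (not on a rail); origin at the centre of its underside
- driver: bystander: screwdriver with red handle, 200 mm long, lying along its x, handle to -x; origin under it
- wrench: bystander: steel open-ended wrench, 180 mm long, lying along its x; origin under it
- tape: bystander: roll of beige tape lying flat, 110 mm across, 36 mm high; origin at the centre of its underside
- oil: bystander: yellow oil bottle with red cap, 48 mm in diameter, 130 mm tall; origin at the centre of its underside
Mind the look-alikes: they are no part of the job. Leave any orange look-alike of the part that bears chrome2_mid alone.

How it is judged:
On the way:
1. fingers push on the last chrome socket and the whole touching row has moved 15 mm along the rail (contact force between the fingers and chrome5 above 0.1 N and distance of each of chrome1_mid, chrome2_mid, chrome3_mid, chrome4_mid, chrome5_mid from where it was at the start of the episode above 0.015 m and distance between chrome1_mid and chrome2_mid below 0.024 m and distance between chrome2_mid and chrome3_mid below 0.025 m and distance between chrome3_mid and chrome4_mid below 0.027 m and distance between chrome4_mid and chrome5_mid below 0.029 m).
At the end, for the whole second after the job is handed in: The first chrome socket stands within 3 mm of the end plate, each chrome socket within 2 mm of the next, all upright (0.12 rad), seated on the rail and at rest; black sockets within 6 mm and the other things within 15 mm of where they started (y of chrome1_mid in the frame of rack above 0.126 m and distance between chrome1_mid and chrome2_mid below 0.024 m and distance between chrome2_mid and chrome3_mid below 0.025 m and distance between chrome3_mid and chrome4_mid below 0.027 m and distance between chrome4_mid and chrome5_mid below 0.029 m and angle between each of chrome1, chrome2, chrome3, chrome4, chrome5's own z axis and vertical below 0.12 rad and height (world z) of chrome1_mid between 0.033 and 0.041 m and height (world z) of chrome2_mid between 0.033 and 0.041 m and height (world z) of chrome3_mid between 0.033 and 0.041 m and height (world z) of chrome4_mid between 0.033 and 0.041 m and height (world z) of chrome5_mid between 0.033 and 0.041 m and linear speed of each of chrome1, chrome2, chrome3, chrome4, chrome5 below 0.01 m/s and distance of each of black1_mid, black2_mid, black3_mid from where it was at the start of the episode below 0.006 m and distance of each of driver, oil, ratchet, spare, tape, wrench from where it was at the start of the episode below 0.015 m); the robot touches nothing.
It fails at once if a socket of the rack is lifted (8 mm) or tipped (height (world z) of any of chrome1_mid, chrome2_mid, chrome3_mid, chrome4_mid, chrome5_mid, black1_mid, black2_mid, black3_mid above 0.045 m or angle between any of chrome1, chrome2, chrome3, chrome4, chrome5, black1, black2, black3's own z axis and vertical above 0.3 rad).
It fails at once if a chrome socket is taken between the fingers (grasp point within 9 mm of its axis, lower than 16 mm above its top, fingers touching it) ((horizontal distance between the grasp point and chrome1_mid below 0.009 m and height (world z) of the grasp point below 0.072 m and contact force between the fingers and chrome1 above 0.5 N) or (horizontal distance between the grasp point and chrome2_mid below 0.009 m and height (world z) of the grasp point below 0.072 m and contact force between the fingers and chrome2 above 0.5 N) or (horizontal distance between the grasp point and chrome3_mid below 0.009 m and height (world z) of the grasp point below 0.072 m and contact force between the fingers and chrome3 above 0.5 N) or (horizontal distance between the grasp point and chrome4_mid below 0.009 m and height (world z) of the grasp point below 0.072 m and contact force between the fingers and chrome4 above 0.5 N) or (horizontal distance between the grasp point and chrome5_mid below 0.009 m and height (world z) of the grasp point below 0.072 m and contact force between the fingers and chrome5 above 0.5 N)).
It fails at once if the row is pulled apart: two neighbours more than 10 mm apart (distance between chrome1_mid and chrome2_mid above 0.032 m or distance between chrome2_mid and chrome3_mid above 0.033 m or distance between chrome3_mid and chrome4_mid above 0.035 m or distance between chrome4_mid and chrome5_mid above 0.037 m).
It fails at once if the row is flicked (faster than 0.5 m/s) (linear speed of any of chrome1, chrome2, chrome3, chrome4, chrome5 above 0.5 m/s).
It fails at once if a black socket is shifted (6 mm) or a bystander disturbed (15 mm) (distance of any of black1_mid, black2_mid, black3_mid from where it was at the start of the episode above 0.006 m or distance of any of driver, oil, ratchet, spare, tape, wrench from where it was at the start of the episode above 0.015 m).
It also fails if it takes over 35 s, if anything falls off the work surface, if the arm or the gripper's body presses on something with over 40 N, if the wrist force passes 120 N, or if a joint passes its speed limit or range.

ROBOT

A 7-joint arm with a two-finger parallel gripper is mounted at the origin on the work surface. World frame = base frame: x ahead of the robot, y to its left, z up, the work surface at z = 0. Lengths are in m, angles in rad, forces in N, time in s.
With the tool pointing down it reaches from about 0.4 to 0.85 m from the base axis. Payload 10.4 kg.
Tool frame: the origin (TCP) lies on the front face of the gripper's body, between the roots of the fingers; the fingertips stand 70 mm ahead of it and the grasp point (between the pads) lies 51 mm ahead of it (grasp_offset is the distance from the TCP to the grasp point, in m); z points along the fingers, y is the direction in which the jaws open and shut (so a half turn about z gives the same grasp; the last joint's range is limited). The gripper opens to 87 mm and grips with 3 to 60 N. Pads are 19 mm wide; open, the fingers measure 117 mm over their backs; the gripper's body (75 mm by 190 mm) begins 51 mm behind the grasp point.
Start: joints at [1.213, 0.332, -0.065, 1.46, 0.022, 1.35, -0.088], TCP at [0.205, -0.59, 0.292] pointing down, gripper open.
Joint ranges: [-2.6, 2.6], [-0.5, 2.12], [-1.47, 1.34], [0.16, 2.42], [-1.27, 4.41], [0.06, 2.06], [-2.6, 2.6]. Speed limits (rad/s): [2.22, 2.22, 2.79, 2.79, 3.14, 3.14, 3.14].

INTERFACE

Orientations are given as a unit quaternion [x, y, z, w].
In Python, from bench import * gives the robot as it stands. The module is installed in compiled form; this text tells all that it offers.
- The arm moves only by the tool arm_command, never from a script. Its argument "commands" is a list of rows, each a list of 3 entries, a list of its own where there are three numbers: the opening in per cent of the stroke, from 0 (shut) to 100 (fully open), then the shift along the tool's x, y, z in m, then the turn, a rotation vector about the tool's x, y, z in rad. A call has exactly 10 rows; each row is the pose to reach, as a shift and turn from the pose commanded when the call began, along the tool's axes at that moment; what a row does not reach only later rows make up. A row lasts 1/12 s, in which the tool goes at most 41.7 mm and 7.16 degrees, less where a joint would pass 70% of its speed; a pose out of reach is approached as far as the arm can. A call with a gripper value outside its range is refused whole. The fingers move at their own pace and stop on an object; "squeeze" is the grip in N (left out, the last holds). Time passes only in rows, so rows that repeat a pose let the fingers close, or fill a call up. It gives the time, the measured TCP pose, the force and the opening at its end, in the units of the state.
- read_state(): the state, without advancing time (a new reading comes with each control period).
- camera(name): name is "side" or "top" or "wrist"; returns a dict with "pixels" (384x512x3 uint8, red, green, blue), "fx", "fy", "cx", "cy" (pixels), "rvec" (rotation vector, rad) and "tvec" (3), from world to camera coordinates, as OpenCV has them; the wrist camera has in their place "mount" (4x4, takes a point from camera to tool coordinates, whose origin is the TCP and whose axes are the flange's). Camera axes: x right, y down, z forward; pixel columns grow to the right and rows downward; lengths in m; the calibration is good to about 2 mm. A picture is of the moment at which its call begins: read the wrist's pose just before it. There is no depth.
- close_job(): hands the job in, once; it reports no verdict.
The state is a dict: "time": time; "joint_positions": joint angles; "joint_vel": joint speeds; "joint_torque": joint torques, N m; "ee_pos": TCP position; "eef_rot": TCP orientation; "ft_force": force on the tool from outside, world axes, zero at the start; "torque": the same for the moment, N m; "width": finger opening in m.
Only numpy, scipy, OpenCV 4.12 (cv2) and the standard library are available. Lean on these libraries where they do the work, as an engineer would, in place of code of your own. Each camera call takes 0.05 s, during which the arm holds its last target.

## Working session

There is one attempt and no reset: what is moved stays moved. The work goes in short steps, Python scripts to look and compute and a tool call to move; the robot and the scene stay as the last step left them, time stands still between calls to the robot, and variables do not carry over. Pictures are saved under pics/ and viewed, and the job is handed in when it is done.

Besides the shell and the picture viewer there is one more tool, called as name([rows], argument=value, ...), one row to a line, values as JSON. arm_command: Moves the arm, as the interface text tells. Its arguments: {"type":"object","properties":{"commands":{"type":"array","items":{"type":"array"}},"squeeze":{"type":"number"}},"required":["commands"]}

```bash
mkdir -p pics
cat > h.py <<'E'
from bench import *
import numpy as np, cv2
from scipy.spatial.transform import Rotation as R
def snap(n,f):
    s=read_state(); c=camera(n); cv2.imwrite('pics/'+f,c['pixels'][:,:,::-1]); 
    np.save('pics/'+f+'.npy',dict(c=c,s=s),allow_pickle=True); return c,s
def ray(c,u,v,z):
    K=np.array([[c['fx'],0,c['cx']],[0,c['fy'],c['cy']],[0,0,1]])
    Rm=cv2.Rodrigues(np.array(c['rvec'],float))[0]; t=np.array(c['tvec'],float).ravel()
    o=-Rm.T@t; d=Rm.T@np.linalg.solve(K,[u,v,1]); return o+d*(z-o[2])/d[2]
def load(f): return np.load('pics/'+f+'.npy',allow_pickle=True).item()
E
python3 - <<'E'
from h import *
for n in('top','side'):
    c,s=snap(n,n+'1.png'); print(n,c['fx'],c['rvec'],c['tvec'])
print(s)
E
```

```text
top 411.2291479169488 [ 2.19357274 -2.184719    0.1105482 ] [-0.00190247  0.53620819  1.16312299]
side 396.5732085103723 [ 0.88760249 -2.34448147  1.23642385] [0.39747594 0.24020057 0.79877881]
{'time': 0.05, 'joint_positions': array([ 1.21340435,  0.33285702, -0.06472388,  1.46093181,  0.0215869 ,
        1.3499246 , -0.08849213]), 'joint_vel': array([ 0.00102965, -0.00022125, -0.00080177, -0.00139965,  0.00095612,
        0.00043762, -0.00045293]), 'joint_torque': array([ 1.68887142e-03, -6.25171566e+01,  2.43610062e-02, -3.91135061e+01,
       -6.16834662e-02,  3.69509915e-02,  1.55664329e-04]), 'ee_pos': array([ 0.20527612, -0.59001662,  0.29146775]), 'eef_rot': array([ 9.86017699e-01,  1.66639097e-01, -1.41791585e-04, -6.98629429e-04]), 'ft_force': array([-1.17425191,  0.35537437, -1.06051616]), 'torque': array([-0.03482258, -0.03837246, -0.04068107]), 'width': 0.08684741394619742}
```

View pics/top1.png

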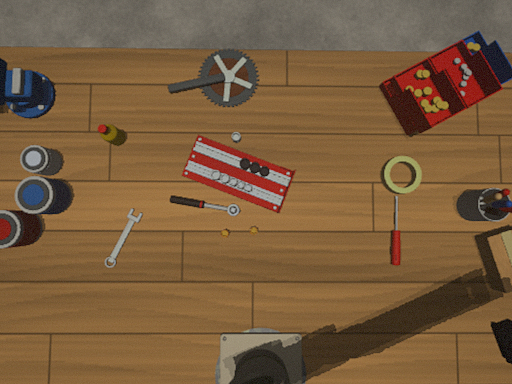

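View pics/side1.png

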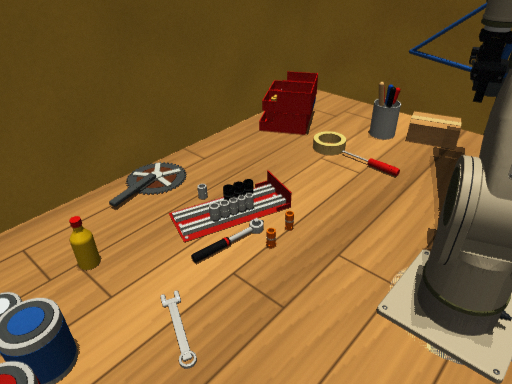

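The top view shows the rack spanning about (183–295, 137–212), with its end plate on the right (-y). The chrome row is on the lower rail (nearer the robot) at about (216–249, 175–188). The ratchet is just below it and the blacks are at (245–265, 163–172). I'll zoom in on both views.

Run:
```python
from h import *
c=load('top1.png')['c'];im=c['pixels'][:,:,::-1]
cv2.imwrite('pics/topz.png',cv2.resize(im[125:220,170:303],None,fx=6,fy=6,interpolation=cv2.INTER_CUBIC))
c=load('side1.png')['c'];im=c['pixels'][:,:,::-1]
cv2.imwrite('pics/sidez.png',cv2.resize(im[165:265,165:298],None,fx=6,fy=6,interpolation=cv2.INTER_CUBIC))
```

```text
(no output)
```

View pics/topz.png

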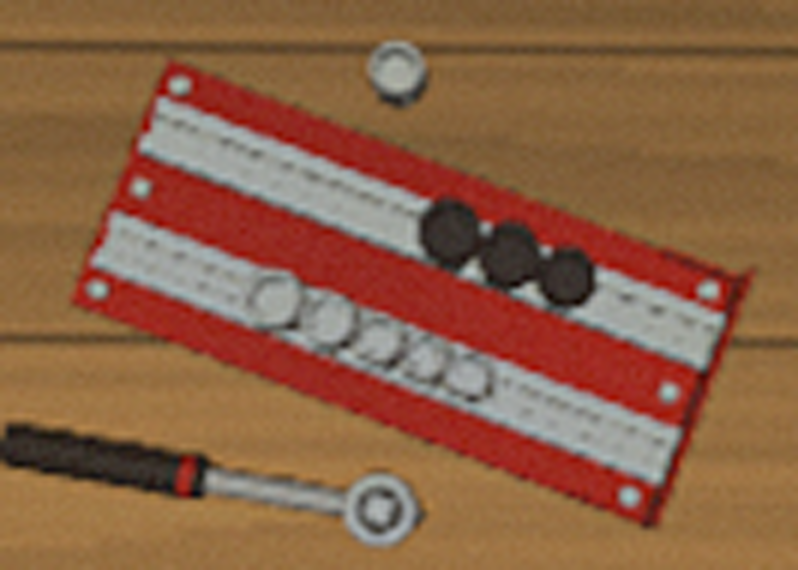

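View pics/sidez.png

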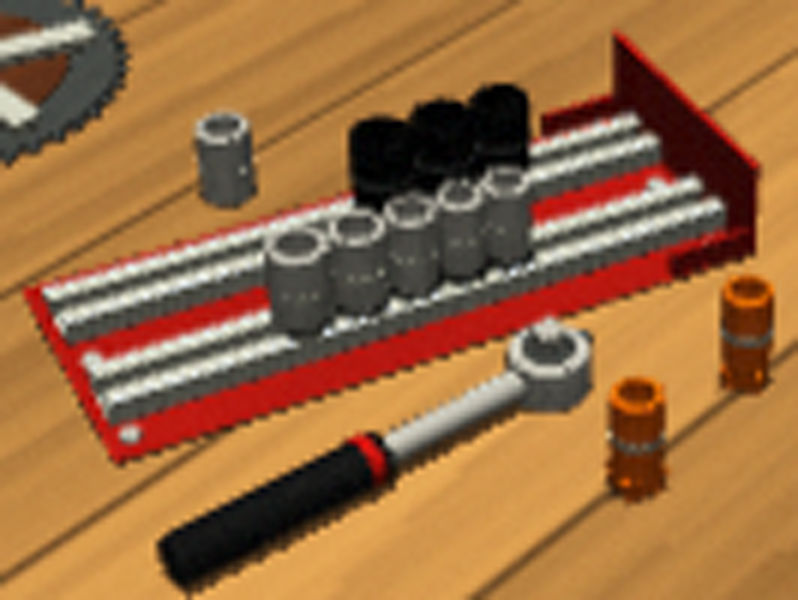

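The zoomed top view shows the chrome tops from (277,300), the last and largest, to (468,378), the first. The rail ends are near (105,240) and (672,455). Next I'll turn these into positions.

Run:
```python
from h import *
c=load('top1.png')['c']
def P(x,y,z): return ray(c,170+(x+.5)/6-.5,125+(y+.5)/6-.5,z)
ch={k:P(*p,.056) for k,p in dict(c5=(277,300),c4=(329,322),c3=(381,343),c2=(427,361),c1=(468,378)).items()}
for k in ch: print(k,ch[k].round(4))
ks=list(ch); print([round(float(np.linalg.norm(ch[a]-ch[b])),4) for a,b in zip(ks,ks[1:])],'expect .027 .025 .023 .022')
# rail centreline ends (z=.015)
a=P(105,240,.015);b=P(674,455,.015);a2=P(149,127,.015);b2=P(718,341,.015)
print('rail',a,b,np.linalg.norm(a-b),'other',a2,b2,'spacing',np.linalg.norm(a-a2),np.linalg.norm(b-b2))
d=(b-a)/np.linalg.norm(b-a);print('dir',d,np.degrees(np.arctan2(d[1],d[0])))
d2=ch['c1']-ch['c5'];print('dirsock',d2/np.linalg.norm(d2))
for s,z in (('tl',(172,62,.003)),('bl',(75,303,.003))): print(s,P(*z))
for n,q in dict(spare=(398,70,.038),ratchet=(380,510,.03),b_l=(450,232,.056)).items(): print(n,P(*q).round(4))
n=np.array([-d[1],d[0],0])
for k in ch: print(k,'along',(ch[k]-a)@d-.155,'lat',(ch[k]-a)@n)
s=read_state();Rm=R.from_quat(s['eef_rot']).as_matrix();print(Rm.round(4))
```

```text
c5 [0.5617 0.1276 0.056 ]
c4 [0.5515 0.1033 0.056 ]
c3 [0.5418 0.079  0.056 ]
c2 [0.5335 0.0575 0.056 ]
c1 [0.5256 0.0384 0.056 ]
[0.0264, 0.0262, 0.023, 0.0207] expect .027 .025 .023 .022
rail [0.59471842 0.2146659  0.015     ] [ 0.49192177 -0.06054132  0.015     ] 0.2937791105137881 other [0.65007361 0.1943704  0.015     ] [ 0.54720099 -0.08191306  0.015     ] spacing 0.058958502168769994 0.05926670868131059
dir [-0.34991134 -0.93678282  0.        ] -110.48189259491683
dirsock [-0.37458505 -0.92719256  0.        ]
tl [0.68456109 0.18536235 0.003     ]
bl [0.56529349 0.23061105 0.003     ]
spare [0.6743 0.0729 0.038 ]
ratchet [0.4646 0.0801 0.03  ]
b_l [0.5941 0.0472 0.056 ]
c5 along -0.06189227790366732 lat -0.0005142186439880543
c4 along -0.035550521056134335 lat -0.0015423379131625833
c3 along -0.009392619087086579 lat -0.0021330047760362326
c2 along 0.01363880006833812 lat -0.0024032949309592735
c1 along 0.034316843685481796 lat -0.0030617322601699617
[[ 9.445e-01  3.286e-01 -5.000e-04]
 [ 3.286e-01 -9.445e-01  1.200e-03]
 [-0.000e+00 -1.300e-03 -1.000e+00]]
```

Rail geometry checks out: length 294 mm (expected 295), rail spacing 59 mm (60), and socket gaps close to nominal. The plan is to close the fingers, bring the jaw axis in line with the rail behind chrome5, and check with the wrist camera on the way.

arm_command([
  [0,[0.028,-0.028,0],[0,0,-0.12]],
  [0,[0.056,-0.056,0],[0,0,-0.24]],
  [0,[0.084,-0.084,0],[0,0,-0.36]],
  [0,[0.112,-0.112,0],[0,0,-0.48]],
  [0,[0.14,-0.14,0],[0,0,-0.6]],
  [0,[0.168,-0.168,0],[0,0,-0.72]],
  [0,[0.196,-0.196,0],[0,0,-0.84]],
  [0,[0.224,-0.224,0],[0,0,-0.96]],
  [0,[0.252,-0.252,0],[0,0,-1.08]],
  [0,[0.28,-0.28,0],[0,0,-1.2]],
])

```text
time: 0.93
ee_pos: [0.3781, -0.2319, 0.2921]
eef_rot: [0.718, 0.696, -0.0, 0.0]
ft_force: [-0.1, -0.7, 0.9]
width: 0.0282
```

```bash
cat >> h.py <<'E'
def delta(target,yaw_y):
    s=read_state();r=R.from_quat(s['eef_rot'])
    y=np.array([np.cos(yaw_y),np.sin(yaw_y),0]);z=np.array([0,0,-1.]);x=np.cross(y,z)
    rt=R.from_matrix(np.c_[x,y,z])
    print('t',s['time'],'pos',s['ee_pos'].round(4),'q',s['joint_positions'].round(2),'F',s['ft_force'].round(2),'w',s['width'])
    print('shift',r.inv().apply(np.array(target)-s['ee_pos']).round(4),'turn',(r.inv()*rt).as_rotvec().round(4))
E
python3 -c "
from h import *
delta([.586,.193,.292],np.radians(69.5))"
```

```text
t 0.9333 pos [ 0.3781 -0.2319  0.2921] q [ 0.91 -0.05 -0.45  1.89 -0.02  1.3   0.44] F [-0.13 -0.73  0.86] w 0.02820464835128573
shift [ 4.31e-01  1.95e-01 -1.00e-04] turn [-4.0000e-04  2.0000e-04 -1.2433e+00]
```

arm_command([
  [0,[0.033,0.015,0],[0,0,-0.1]],
  [0,[0.066,0.03,0],[0,0,-0.2]],
  [0,[0.099,0.045,0],[0,0,-0.3]],
  [0,[0.132,0.06,0],[0,0,-0.4]],
  [0,[0.165,0.075,0],[0,0,-0.5]],
  [0,[0.198,0.09,0],[0,0,-0.6]],
  [0,[0.231,0.105,0],[0,0,-0.7]],
  [0,[0.264,0.12,0],[0,0,-0.8]],
  [0,[0.297,0.135,0],[0,0,-0.9]],
  [0,[0.33,0.15,0],[0,0,-1.0]],
])

```text
time: 1.77
ee_pos: [0.54, 0.092, 0.2921]
eef_rot: [0.297, 0.955, -0.0, 0.0]
ft_force: [0.8, -1.0, 1.3]
width: 0.0002
```

```bash
python3 -c "
from h import *
delta([.586,.193,.292],np.radians(69.5))"
```

```text
t 1.7667 pos [0.54   0.092  0.2921] q [ 0.45  0.25 -0.82  1.63  0.19  1.34  0.57] F [ 0.82 -0.97  1.29] w 0.00016893078016195953
shift [1.940e-02 1.092e-01 1.000e-04] turn [-2.000e-04  2.000e-04 -2.447e-01]
```

arm_command([
  [0,[0.005,0.028,0],[0,0,-0.08]],
  [0,[0.01,0.055,0],[0,0,-0.16]],
  [0,[0.015,0.082,0],[0,0,-0.22]],
  [0,[0.019,0.105,0],[0,0,-0.245]],
  [0,[0.019,0.109,0.02],[0,0,-0.245]],
  [0,[0.019,0.109,0.04],[0,0,-0.245]],
  [0,[0.019,0.109,0.06],[0,0,-0.245]],
  [0,[0.019,0.109,0.07],[0,0,-0.245]],
  [0,[0.019,0.109,0.07],[0,0,-0.245]],
  [0,[0.019,0.109,0.07],[0,0,-0.245]],
])

```text
time: 2.6
ee_pos: [0.5861, 0.1907, 0.2224]
eef_rot: [0.18, 0.984, -0.0, -0.0]
ft_force: [-0.2, 0.0, -0.1]
width: 0.0006
```

```bash
python3 -c "
from h import *
c,s=snap('wrist','w1.png');print(c['mount'],c['fx'],c['cx'],c['cy'])
snap('top','top2.png')
delta([.586,.193,.222],np.radians(69.5))"
```

```text
[[ 5.08797488e-04 -9.65819554e-01 -2.59214832e-01  7.11095074e-02]
 [ 9.99999848e-01  4.36905601e-04  3.34955514e-04  2.04836255e-04]
 [-2.10254173e-04 -2.59214963e-01  9.65819630e-01 -9.23288276e-02]
 [ 0.00000000e+00  0.00000000e+00  0.00000000e+00  1.00000000e+00]] 302.6411113816683 258.68873169087357 184.08794583643177
t 2.7 pos [0.5866 0.1911 0.2236] q [ 0.24  0.49 -0.83  1.54  0.37  1.28  0.57] F [-0.45  0.39  0.43] w 0.0001404298801334863
shift [0.0013 0.0016 0.0016] turn [ 0.001   0.0014 -0.0042]
```

View pics/w1.png

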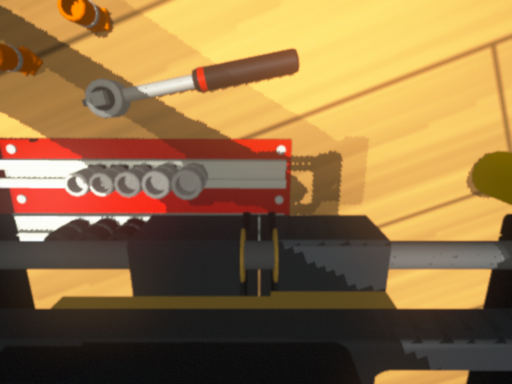

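The wrist view shows the closed fingers at about x=259 and the rail running horizontally at y≈160–190, so the yaw is right. The chrome tops run from (190,180), which is chrome5, to (76,183). I'll measure them on z=0.056.

```bash
cat >> h.py <<'E'
def wray(f,u,v,z):
    D=load(f);c,s=D['c'],D['s'];m=np.array(c['mount']);r=R.from_quat(s['eef_rot']).as_matrix()
    K=np.array([[c['fx'],0,c['cx']],[0,c['fy'],c['cy']],[0,0,1]])
    o=r@m[:3,3]+s['ee_pos'];d=r@m[:3,:3]@np.linalg.solve(K,[u,v,1]);return o+d*(z-o[2])/d[2]
E
python3 - <<'E'
from h import *
im=load('w1.png')['c']['pixels'][:,:,::-1]
cv2.imwrite('pics/w1z.png',cv2.resize(im[130:240,0:320],None,fx=2.5,fy=2.5,interpolation=cv2.INTER_CUBIC))
for n,p in dict(c5=(190,180,.056),c1=(76,183,.056),corner_far=(291,139,.003),corner_near=(291,215,.003),r1=(286,160,.015),r2=(286,189,.015),l1=(20,160,.015),l2=(20,189,.015)).items(): print(n,wray('w1.png',*p).round(4))
E
```

```text
c5 [0.5597 0.1362 0.056 ]
c1 [0.5265 0.0408 0.056 ]
corner_far [0.5648 0.2345 0.003 ]
corner_near [0.6432 0.2073 0.003 ]
r1 [0.5812 0.2222 0.015 ]
r2 [0.6097 0.2122 0.015 ]
l1 [ 0.4867 -0.0276  0.015 ]
l2 [ 0.5128 -0.0441  0.015 ]
```

View pics/w1z.png

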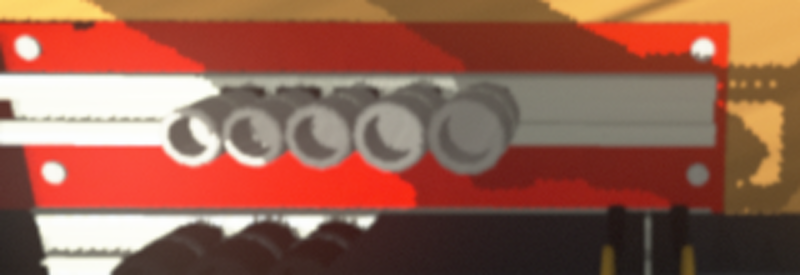

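arm_command([
  [0,[0,0,0.02],[0,0,0]],
  [0,[0,0,0.045],[0,0,0]],
  [0,[0,0,0.07],[0,0,0]],
  [0,[0,0,0.09],[0,0,0]],
  [0,[0,0,0.11],[0,0,0]],
  [0,[0,0,0.12],[0,0,0]],
  [0,[0,0,0.125],[0,0,0]],
  [0,[0,0,0.125],[0,0,0]],
  [0,[0,-0.005,0.125],[0,0,0]],
  [0,[0,-0.01,0.125],[0,0,0]],
])

```text
time: 3.53
ee_pos: [0.5832, 0.1818, 0.0987]
eef_rot: [0.18, 0.984, 0.0, 0.001]
ft_force: [0.5, -0.0, 0.6]
width: 0.0003
```

```bash
python3 -c "
from h import *
c,s=snap('side','side2.png');im=c['pixels'][:,:,::-1]
cv2.imwrite('pics/side2z.png',cv2.resize(im[145:265,145:298],None,fx=5,fy=5,interpolation=cv2.INTER_CUBIC))
delta([.586,.193,.097],np.radians(69.5))
c,s=snap('wrist','w2.png')
"
```

```text
t 3.5833 pos [0.583  0.1802 0.0984] q [ 0.22  0.61 -0.77  1.67  0.47  1.06  0.51] F [ 0.49 -0.47  0.25] w 0.0006949027711026679
shift [0.0018 0.013  0.0014] turn [-0.      0.0017 -0.0049]
```

View pics/side2z.png

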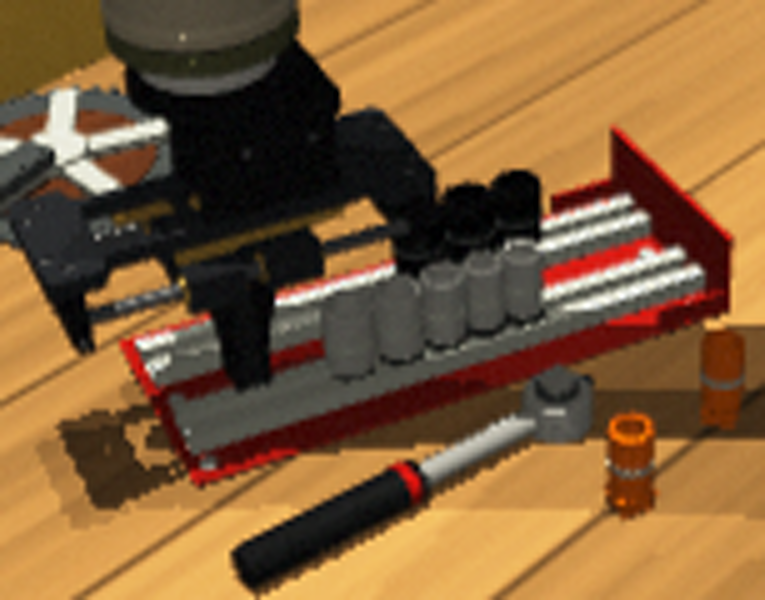

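View pics/w2.png

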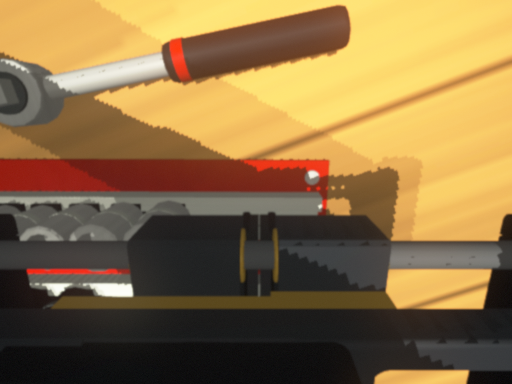

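The side view shows the closed fingertip standing over the rail behind chrome5, with about 25 mm to go. Now a slow advance along -y of the tool.

arm_command([
  [0,[0.001,-0.004,0],[0,0,-0.003]],
  [0,[0.001,-0.008,0],[0,0,-0.005]],
  [0,[0.001,-0.012,0],[0,0,-0.005]],
  [0,[0.001,-0.015,0],[0,0,-0.005]],
  [0,[0.001,-0.018,0],[0,0,-0.005]],
  [0,[0.001,-0.021,0],[0,0,-0.005]],
  [0,[0.001,-0.024,0],[0,0,-0.005]],
  [0,[0.001,-0.027,0],[0,0,-0.005]],
  [0,[0.001,-0.03,0],[0,0,-0.005]],
  [0,[0.001,-0.033,0],[0,0,-0.005]],
])

```text
time: 4.47
ee_pos: [0.5702, 0.1514, 0.0976]
eef_rot: [0.177, 0.984, 0.001, 0.0]
ft_force: [1.7, 4.2, 6.1]
width: 0.0001
```

```bash
python3 -c "
from h import *
c,s=snap('side','side3.png');im=c['pixels'][:,:,::-1]
cv2.imwrite('pics/side3z.png',cv2.resize(im[145:265,145:298],None,fx=5,fy=5,interpolation=cv2.INTER_CUBIC))
delta([.54,.068,.097],np.radians(69.5))
"
```

```text
t 4.5167 pos [0.5703 0.1511 0.0978] q [ 0.28  0.57 -0.78  1.72  0.45  1.04  0.56] F [1.07 1.92 0.26] w 0.0005163443283962338
shift [-0.0006 -0.0885  0.0007] turn [0.0015 0.0009 0.001 ]
```

View pics/side3z.png

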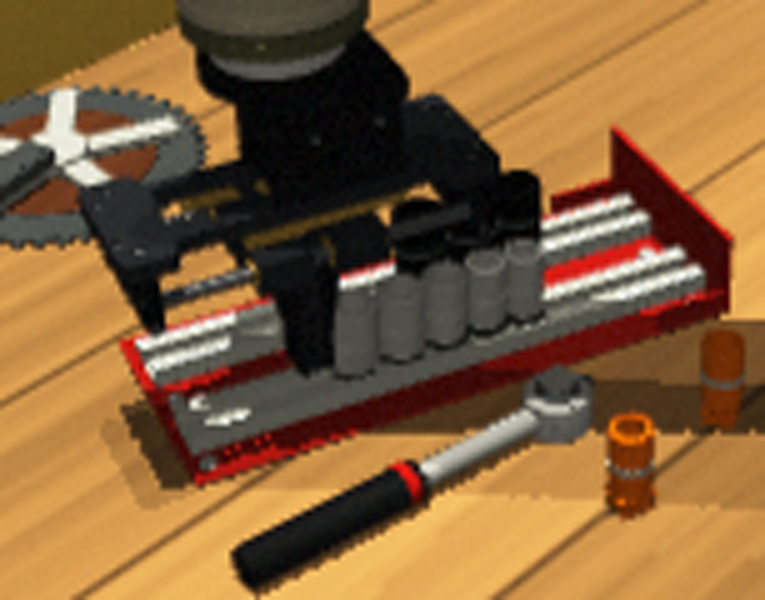

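The finger has just touched chrome5 (2–4 N opposing the motion) and the row is together. Continuing the push.

arm_command([
  [0,[0,-0.003,0],[0,0,0]],
  [0,[0,-0.006,0],[0,0,0]],
  [0,[0,-0.009,0],[0,0,0]],
  [0,[0,-0.012,0],[0,0,0]],
  [0,[0,-0.015,0],[0,0,0]],
  [0,[0,-0.018,0],[0,0,0]],
  [0,[0,-0.021,0],[0,0,0]],
  [0,[0,-0.024,0],[0,0,0]],
  [0,[0,-0.027,0],[0,0,0]],
  [0,[0,-0.03,0],[0,0,0]],
])

```text
time: 5.35
ee_pos: [0.5597, 0.1232, 0.0977]
eef_rot: [0.177, 0.984, 0.0, 0.0]
ft_force: [1.9, 5.1, 4.5]
width: 0.0002
```

```bash
python3 -c "
from h import *
c,s=snap('side','side4.png');im=c['pixels'][:,:,::-1]
cv2.imwrite('pics/side4z.png',cv2.resize(im[145:265,145:298],None,fx=5,fy=5,interpolation=cv2.INTER_CUBIC))
delta([.54,.068,.097],np.radians(69.5))
"
```

```text
t 5.4 pos [0.5597 0.1225 0.0976] q [ 0.34  0.54 -0.79  1.77  0.44  1.02  0.6 ] F [1.91 3.82 5.01] w 0.0006296057542007362
shift [-0.0006 -0.0579  0.0005] turn [0.0004 0.0007 0.0007]
```

View pics/side4z.png

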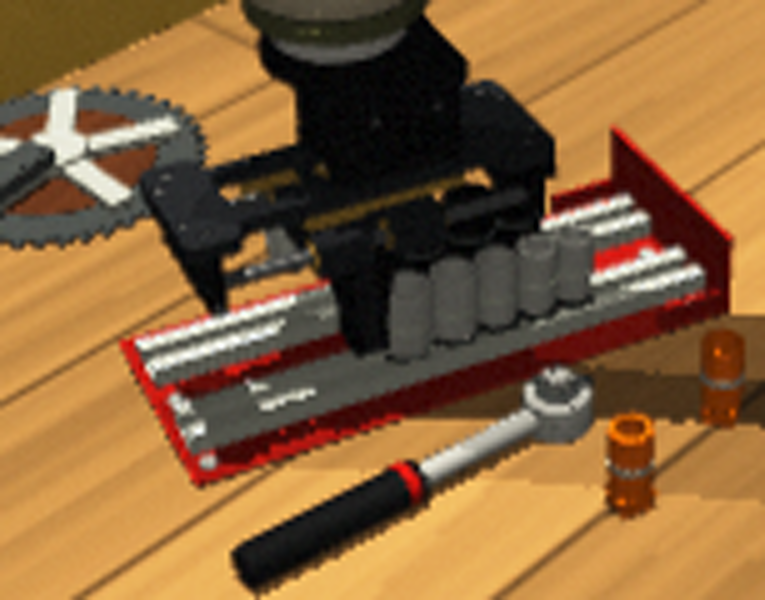

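The row has moved about 27 mm as one train. Continuing.

arm_command([
  [0,[0,-0.003,0],[0,0,0]],
  [0,[0,-0.006,0],[0,0,0]],
  [0,[0,-0.01,0],[0,0,0]],
  [0,[0,-0.014,0],[0,0,0]],
  [0,[0,-0.018,0],[0,0,0]],
  [0,[0,-0.022,0],[0,0,0]],
  [0,[0,-0.026,0],[0,0,0]],
  [0,[0,-0.03,0],[0,0,0]],
  [0,[0,-0.033,0],[0,0,0]],
  [0,[0,-0.036,0],[0,0,0]],
])

```text
time: 6.23
ee_pos: [0.5471, 0.0893, 0.0976]
eef_rot: [0.177, 0.984, 0.0, 0.0]
ft_force: [0.9, 5.8, 4.2]
width: 0.0004
```

```bash
python3 -c "
from h import *
c,s=snap('side','side5.png');im=c['pixels'][:,:,::-1]
cv2.imwrite('pics/side5z.png',cv2.resize(im[145:265,145:298],None,fx=5,fy=5,interpolation=cv2.INTER_CUBIC))
delta([.54,.068,.097],np.radians(69.5))
"
```

```text
t 6.2833 pos [0.547  0.0886 0.0975] q [ 0.41  0.5  -0.79  1.82  0.42  1.    0.66] F [2.67 5.38 4.71] w 0.0005948406086611895
shift [-0.0007 -0.0218  0.0005] turn [0.0002 0.0005 0.0006]
```

View pics/side5z.png

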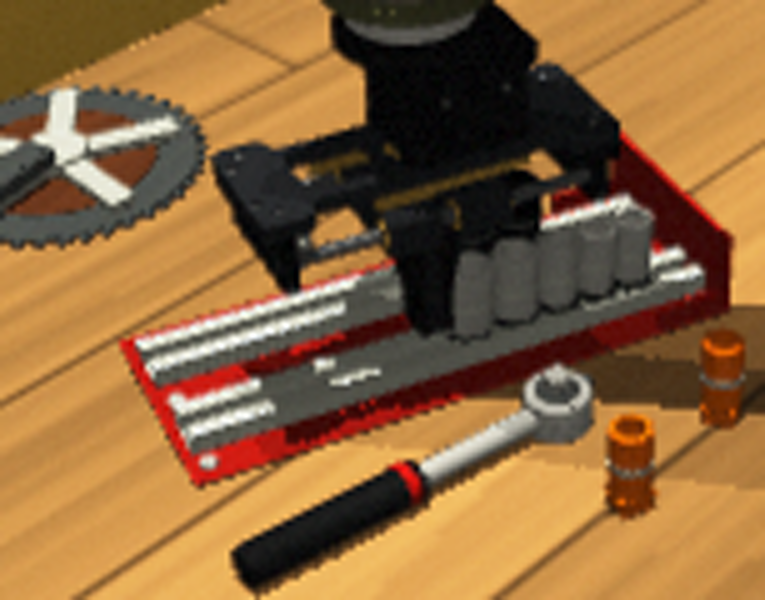

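About 20 mm is left to the plate. I'll slow down and watch the force.

arm_command([
  [0,[0,-0.002,0],[0,0,0]],
  [0,[0,-0.004,0],[0,0,0]],
  [0,[0,-0.006,0],[0,0,0]],
  [0,[0,-0.008,0],[0,0,0]],
  [0,[0,-0.01,0],[0,0,0]],
  [0,[0,-0.012,0],[0,0,0]],
  [0,[0,-0.014,0],[0,0,0]],
  [0,[0,-0.016,0],[0,0,0]],
  [0,[0,-0.017,0],[0,0,0]],
  [0,[0,-0.018,0],[0,0,0]],
])

```text
time: 7.12
ee_pos: [0.5408, 0.0725, 0.0975]
eef_rot: [0.177, 0.984, 0.0, 0.0]
ft_force: [2.0, 4.5, 4.8]
width: 0.0004
```

```bash
python3 -c "
from h import *
c,s=snap('side','side6.png');im=c['pixels'][:,:,::-1]
cv2.imwrite('pics/side6z.png',cv2.resize(im[165:245,195:298],None,fx=7,fy=7,interpolation=cv2.INTER_CUBIC))
delta([.54,.068,.097],np.radians(69.5))
"
```

```text
t 7.1667 pos [0.5408 0.0723 0.0975] q [ 0.45  0.48 -0.8   1.84  0.41  0.99  0.69] F [1.4  5.02 4.97] w 0.0005017486330332659
shift [-0.0008 -0.0043  0.0005] turn [0.0004 0.0004 0.001 ]
```

View pics/side6z.png

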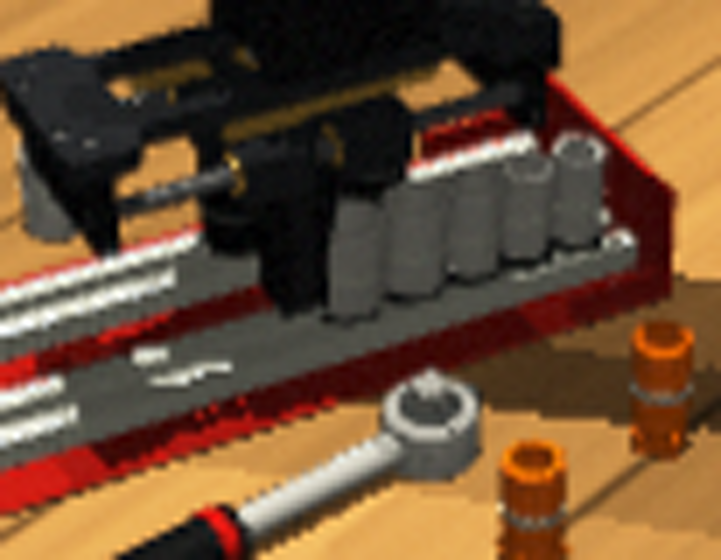

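arm_command([
  [0,[0,-0.001,0],[0,0,0]],
  [0,[0,-0.002,0],[0,0,0]],
  [0,[0,-0.003,0],[0,0,0]],
  [0,[0,-0.004,0],[0,0,0]],
  [0,[0,-0.005,0],[0,0,0]],
  [0,[0,-0.006,0],[0,0,0]],
  [0,[0,-0.006,0],[0,0,0]],
  [0,[0,-0.006,0],[0,0,0]],
  [0,[0,-0.006,0],[0,0,0]],
  [0,[0,-0.006,0],[0,0,0]],
])

```text
time: 8.0
ee_pos: [0.5387, 0.0668, 0.0974]
eef_rot: [0.177, 0.984, 0.0, 0.0]
ft_force: [1.6, 2.9, 4.7]
width: 0.0006
```

```bash
python3 -c "
from h import *
c,s=snap('side','side7.png');im=c['pixels'][:,:,::-1]
cv2.imwrite('pics/side7z.png',cv2.resize(im[165:245,195:298],None,fx=7,fy=7,interpolation=cv2.INTER_CUBIC))
delta([.54,.068,.097],np.radians(69.5))
"
```

```text
t 8.05 pos [0.5386 0.0668 0.0974] q [ 0.46  0.48 -0.8   1.85  0.41  0.99  0.7 ] F [1.13 4.07 5.27] w 0.0002682964474862228
shift [-0.0008  0.0016  0.0004] turn [0.0002 0.0003 0.001 ]
```

View pics/side7z.png

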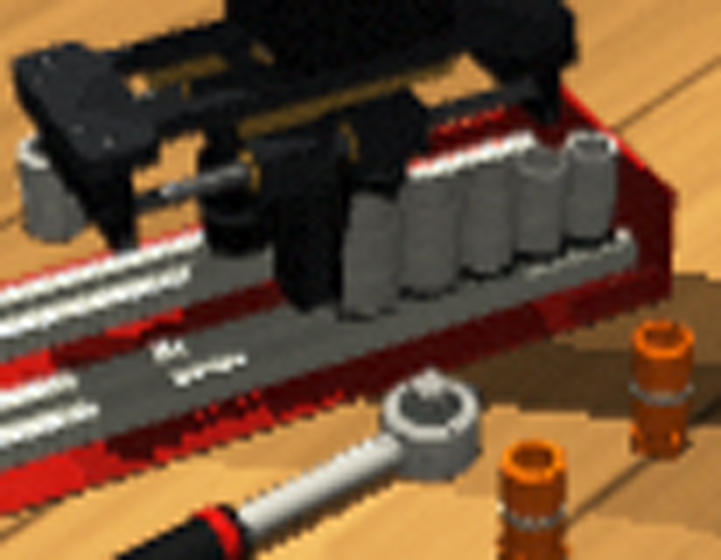

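Force is still only the sliding friction, so the row isn't at the plate yet. Pushing a little more in small steps.

arm_command([
  [0,[0,-0.001,0],[0,0,0]],
  [0,[0,-0.002,0],[0,0,0]],
  [0,[0,-0.003,0],[0,0,0]],
  [0,[0,-0.004,0],[0,0,0]],
  [0,[0,-0.004,0],[0,0,0]],
  [0,[0,-0.005,0],[0,0,0]],
  [0,[0,-0.005,0],[0,0,0]],
  [0,[0,-0.005,0],[0,0,0]],
  [0,[0,-0.005,0],[0,0,0]],
  [0,[0,-0.005,0],[0,0,0]],
])

```text
time: 8.88
ee_pos: [0.5372, 0.0636, 0.0976]
eef_rot: [0.177, 0.984, 0.001, 0.001]
ft_force: [4.2, 9.8, 3.2]
width: 0.0003
```

```bash
python3 -c "
from h import *
c,s=snap('side','side8.png');im=c['pixels'][:,:,::-1]
cv2.imwrite('pics/side8z.png',cv2.resize(im[165:245,195:298],None,fx=7,fy=7,interpolation=cv2.INTER_CUBIC))
delta([.54,.068,.097],np.radians(69.5))
"
```

```text
t 8.9333 pos [0.5372 0.0636 0.0976] q [ 0.47  0.47 -0.8   1.85  0.4   0.98  0.71] F [3.63 9.48 3.02] w 0.0001955173866076751
shift [-0.001   0.0051  0.0006] turn [0.0026 0.0007 0.0023]
```

View pics/side8z.png

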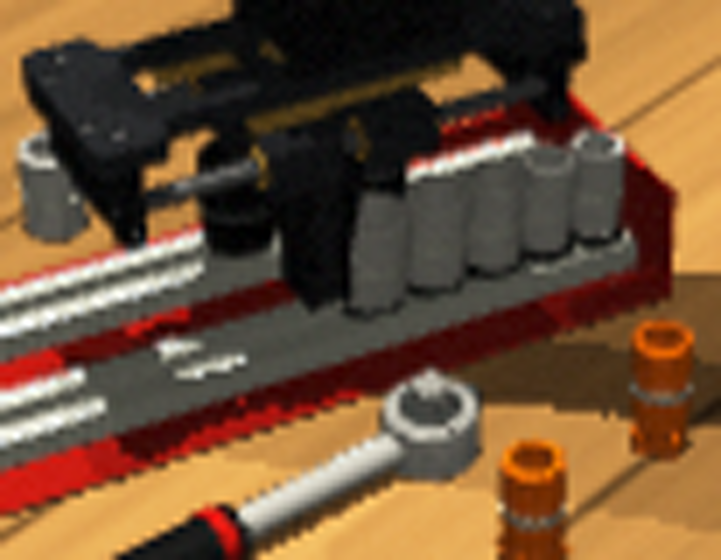

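Force has roughly doubled (10 N) and the tool moved 3.4 mm of the 5 commanded, so it's stalling on the plate. One 2 mm push to confirm, then I'll back off slowly along the rail.

arm_command([
  [0,[0,-0.001,0],[0,0,0]],
  [0,[0,-0.001,0],[0,0,0]],
  [0,[0,-0.002,0],[0,0,0]],
  [0,[0,-0.002,0],[0,0,0]],
  [0,[0,-0.002,0],[0,0,0]],
  [0,[0,-0.002,0],[0,0,0]],
  [0,[0,-0.002,0],[0,0,0]],
  [0,[0,-0.002,0],[0,0,0]],
  [0,[0,-0.002,0],[0,0,0]],
  [0,[0,-0.002,0],[0,0,0]],
])

```text
time: 9.77
ee_pos: [0.5369, 0.0631, 0.0978]
eef_rot: [0.176, 0.984, 0.002, 0.001]
ft_force: [5.0, 14.6, 1.2]
width: 0.0003
```

```bash
python3 -c "
from h import *
delta([.54,.068,.097],np.radians(69.5))"
```

```text
t 9.7667 pos [0.5369 0.0631 0.0978] q [ 0.47  0.47 -0.8   1.85  0.4   0.98  0.72] F [ 5.   14.57  1.23] w 0.00034442251003075595
shift [-0.0013  0.0056  0.0009] turn [0.0049 0.0011 0.0034]
```

Confirmed: 2 mm commanded gave 0.5 mm of movement and +5 N. Retreating straight back, then up and away.

arm_command([
  [0,[0,0.001,0],[0,0,0]],
  [0,[0,0.002,0],[0,0,0]],
  [0,[0,0.004,0],[0,0,0]],
  [0,[0,0.007,0],[0,0,0]],
  [0,[0,0.012,0],[0,0,0]],
  [0,[0,0.018,0],[0,0,0]],
  [0,[0,0.025,0],[0,0,0]],
  [0,[0,0.032,0],[0,0,0]],
  [0,[0,0.04,0],[0,0,0]],
  [0,[0,0.045,0],[0,0,0]],
])

```text
time: 10.6
ee_pos: [0.5521, 0.1037, 0.0972]
eef_rot: [0.177, 0.984, 0.0, -0.0]
ft_force: [0.4, 0.5, 0.9]
width: 0.0003
```

arm_command([
  [0,[0,0.005,-0.02],[0,0,0]],
  [0,[0,0.015,-0.045],[0,0,0]],
  [0,[0,0.03,-0.075],[0,0,0]],
  [0,[0,0.05,-0.105],[0,0,0]],
  [0,[0,0.07,-0.13],[0,0,0]],
  [0,[0,0.09,-0.15],[0,0,0]],
  [0,[0,0.11,-0.16],[0,0,0]],
  [0,[0,0.12,-0.16],[0,0,0]],
  [0,[0,0.12,-0.16],[0,0,0]],
  [0,[0,0.12,-0.16],[0,0,0]],
])

```text
time: 11.43
ee_pos: [0.5933, 0.2147, 0.2558]
eef_rot: [0.177, 0.984, -0.001, -0.001]
ft_force: [-0.2, 0.3, -0.8]
width: 0.0006
```

```bash
python3 -c "
from h import *
for n in ('side','top','wrist'):
    c,s=snap(n,n+'9.png')
im=load('side9.png')['c']['pixels'][:,:,::-1]
cv2.imwrite('pics/side9z.png',cv2.resize(im[165:265,165:298],None,fx=6,fy=6,interpolation=cv2.INTER_CUBIC))
im=load('top9.png')['c']['pixels'][:,:,::-1]
cv2.imwrite('pics/top9z.png',cv2.resize(im[125:220,170:303],None,fx=6,fy=6,interpolation=cv2.INTER_CUBIC))
delta([.54,.068,.097],np.radians(69.5))"
```

```text
t 11.5833 pos [0.5936 0.2132 0.2561] q [ 0.2   0.5  -0.85  1.46  0.38  1.36  0.54] F [-0.2   0.71 -1.44] w 0.0005989510109734924
shift [-0.0008 -0.1545  0.1594] turn [-0.0018 -0.0008 -0.0004]
```

View pics/side9z.png

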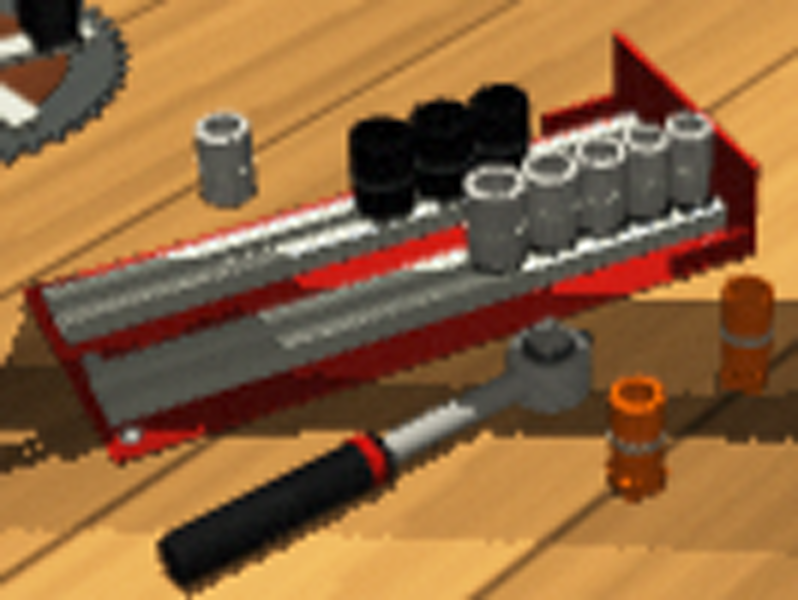

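View pics/top9z.png

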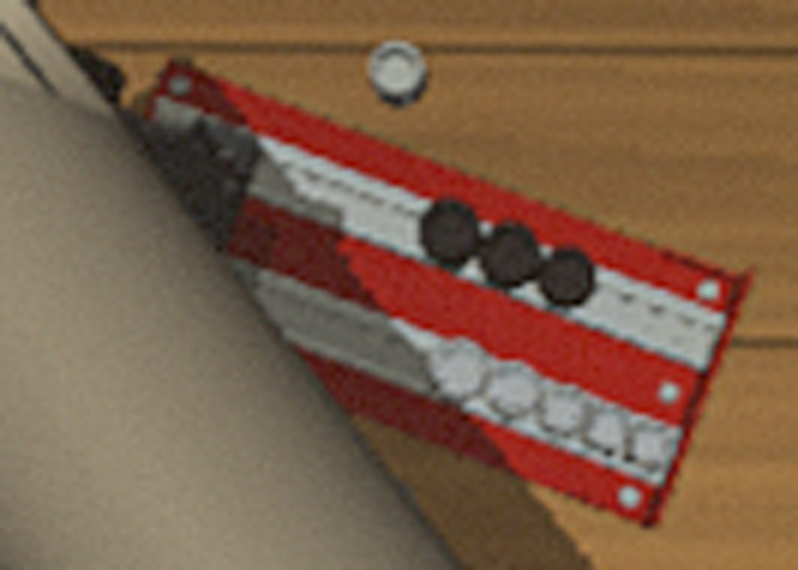

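View pics/wrist9.png

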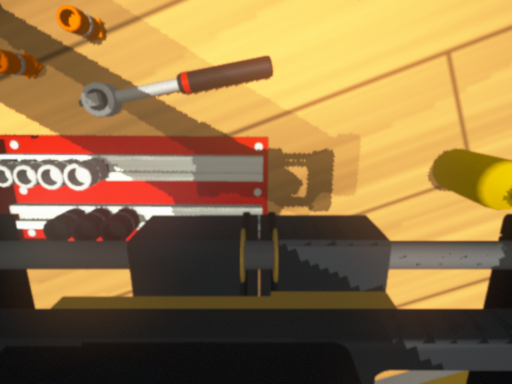

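The top view shows the chromes from (462,370) to (651,442), with the first at the plate. The blacks are unchanged at (450,232), (510,254) and (566,277). Checking this numerically.

Run:
```python
from h import *
c=load('top9.png')['c']
def P(x,y,z): return ray(c,170+(x+.5)/6-.5,125+(y+.5)/6-.5,z)
pts=[P(x,y,.056) for x,y in((462,370),(514,390),(565,409),(610,427),(651,442))]
print([round(float(np.linalg.norm(p-q)),4) for p,q in zip(pts,pts[1:])])
b=P(674,455,.015);a=P(105,240,.015);d=(b-a)/np.linalg.norm(b-a)
for p in pts: print(p.round(4),'along y rack',((p-b)@d+.140).round(4))
A=load('top1.png')['c']['pixels'].astype(int);B=c['pixels'].astype(int)
# black/spare change check
for n,(u0,u1,v0,v1) in dict(black=(238,272,156,178),spare=(228,245,128,145)).items(): print(n,abs(A-B)[v0:v1,u0:u1].mean())
A=load('side1.png')['c']['pixels'].astype(int)[:,:,0];
```

```text
[0.026, 0.0253, 0.0226, 0.0203]
[0.5293 0.0412 0.056 ] along y rack 0.0316
[0.5201 0.0169 0.056 ] along y rack 0.0576
[ 0.5113 -0.0068  0.056 ] along y rack 0.0829
[ 0.503  -0.0278  0.056 ] along y rack 0.1055
[ 0.4961 -0.0469  0.056 ] along y rack 0.1258
black 4.065953654188949
spare 2.823529411764706
```

The spacings and chrome5 (31.6 mm against an ideal 32) fit, but the chrome1 reading of 125.8 mm is borderline within measuring error. I'll take a closer wrist look at the plate end from above.

arm_command([
  [0,[0,-0.03,0],[0,0,0]],
  [0,[0,-0.06,0],[0,0,0]],
  [0,[0.01,-0.09,0],[0,0,0]],
  [0,[0.02,-0.12,0],[0,0,0]],
  [0,[0.02,-0.15,0],[0,0,0]],
  [0,[0.02,-0.18,0],[0,0,0]],
  [0,[0.02,-0.21,0],[0,0,0]],
  [0,[0.02,-0.23,0],[0,0,0]],
  [0,[0.02,-0.24,0],[0,0,0]],
  [0,[0.02,-0.24,0],[0,0,0]],
])

```text
time: 12.42
ee_pos: [0.4901, -0.0069, 0.2568]
eef_rot: [0.18, 0.984, -0.001, -0.0]
ft_force: [-0.4, 0.1, -0.3]
width: 0.0004
```

```bash
python3 -c "
from h import *
c,s=snap('wrist','w10.png');print(s['time'],s['ee_pos'])
im=c['pixels'][:,:,::-1]
cv2.imwrite('pics/w10z.png',cv2.resize(im[110:235,150:350],None,fx=4,fy=4,interpolation=cv2.INTER_CUBIC))"
```

```text
12.4167 [ 0.49012261 -0.0068728   0.25681105]
```

View pics/w10z.png

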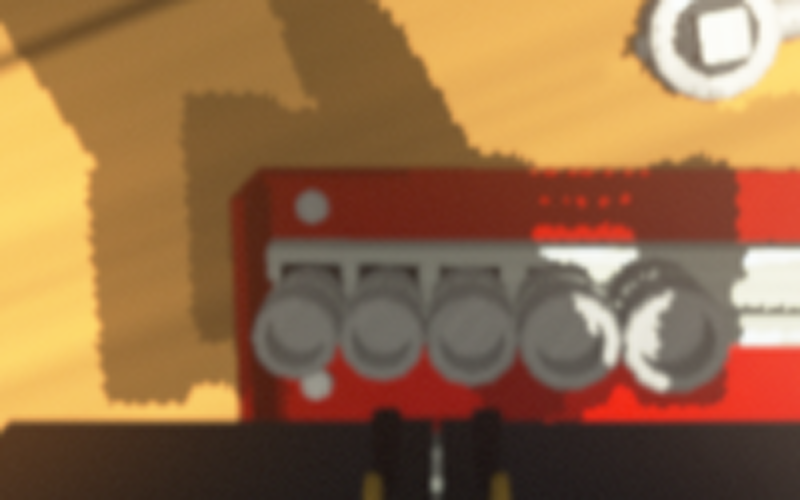

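The wrist close-up shows chrome1's rim (left edge x≈253) right at the plate's inner top edge (≈250). The other sockets are in line with it. Checking the spacings by ray.

Run:
```python
from h import *
im=load('w10.png')['c']['pixels'][:,:,::-1]
W=lambda x,y,z: wray('w10.png',150+(x+.5)/4-.5,110+(y+.5)/4-.5,z)
e=[(253,339),(342,423),(427,516),(519,620),(623,733)]
yy=[331,332,334,337,338]
P=[]
for (l,r),y in zip(e,yy):
    a,b=W(l,y,.056),W(r,y,.056);P.append((a+b)/2);print('diam',round(float(np.linalg.norm(a-b)),4))
print('spacing',[round(float(np.linalg.norm(p-q)),4) for p,q in zip(P,P[1:])],'total',np.linalg.norm(P[0]-P[-1]))
pl=W(250,331,.05);d=(P[0]-P[-1])/np.linalg.norm(P[0]-P[-1]);print('c1 to plate',(pl-P[0])@d, 'nominal .011')
```

```text
diam 0.0217
diam 0.0205
diam 0.0225
diam 0.0255
diam 0.0278
spacing [0.0219, 0.0225, 0.0248, 0.0274] total 0.0965785539671509
c1 to plate 0.012564547404658719 nominal .011
```

```bash
python3 -c "
from h import *
print(read_state()['joint_vel'].round(3)); print(close_job())"
```

```text
[-0.037  0.016 -0.029 -0.019 -0.    -0.001 -0.021]
the job is handed in; nothing more can be done
None
```

I pushed the five chrome sockets along the rail as one train, closed fingertip behind the last one, until they met the end plate. The job is handed in at about 12.5 s; it gives no verdict, so what follows is from my own checks.

- **Push:** the row went at about 30–45 mm/s, then slower near the plate. I stopped when the tool stalled: the push force rose from about 5 N to 15 N, and the last 2 mm commanded gave only 0.5 mm. I then backed off along the rail and lifted clear.
- **Contact between sockets:** the last wrist picture gives centre spacings of 21.9, 22.5, 24.8 and 27.4 mm, against 22, 23, 25 and 27 mm for touching sockets. All are well inside the limits.
- **Gap to the plate:** the same picture puts the first socket's centre about 12.6 mm from the plate, a gap of roughly 1.5 mm against the 3 mm allowed.
- **Everything else:** the black sockets, spare socket and ratchet looked unmoved. I did not check the driver, wrench, tape or oil bottle afterwards, though the arm kept well clear of them.

**Disagreement:** the coarser top view put the first socket at y = 125.8 mm, just under the 126 mm needed. It also put the last socket at 31.6 mm, which fits a fully pushed row (32 mm). I trusted the closer wrist view and the stall.

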